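# Nest three steel lab vessels

### The arm

A 6-joint arm with a two-finger parallel gripper is mounted at the origin on a cart in front of the work surface, level with it; the furniture and walls round the work are solid. World frame = base frame: x ahead of the robot, y to its left, z up, the work surface at z = 0. Lengths are in mm, angles in rad, forces in N, time in s.
With the tool pointing down it reaches from about 250 to 850 mm from the base axis. Payload 12.5 kg.
Tool frame: the origin (TCP) lies at the very end of the fingers, on their centre line; the grasp point (between the pads) lies 19 mm behind it; z points along the fingers, y is the line along which they close (so a half turn about z gives the same grasp; the last joint's range is limited). The gripper opens to 93 mm and grips with 3 to 60 N. Pads are 15 mm wide; open, the fingers measure 128 mm over their backs; the gripper's body (75 mm by 188 mm) begins 65 mm behind the grasp point.
Start: joints at [1.134, 0.351, 1.652, -0, 1.139, -0.085], TCP at [189.492, 516.311, 218.633] pointing down, gripper open.
Joint ranges: [-2.75, 2.75], [-0.79, 2.1], [0.01, 2.65], [-1.57, 4.71], [0.07, 3.14], [-2.87, 2.87]. Speed limits (rad/s): [2.22, 2.22, 2.79, 3.14, 3.14, 3.14].

### API

Orientations are given as [roll, pitch, yaw] about the fixed x, y, z axes, in that order (R = Rz(yaw) Ry(pitch) Rx(roll)).
In Python, from rig import bot, fingers, kin, sensors, cams gives the robot as it stands. Calls block until the motion is done:
- bot.movep(position, orientation): joint-space move of the TCP to a pose.
- bot.move_linear(position, attitude=None, speed=150, until_force=None): straight line of the TCP; attitude=None keeps the orientation; speed is the mean speed in mm/s. With until_force (N) it stops when the force on the tool has changed by that much, and returns True; else False.
- bot.movej(angles): joint-space move.
- fingers.set_gripper(opening, f_grip=None): finger opening in mm; f_grip is the grip in N (None keeps the last); returns when the fingers have stopped.
- bot.pause(seconds).
- kin.inverse_kinematics(position, orientation): joint angles nearest the present ones, or None.
- sensors.observe(): the state.
- cams.capture(name): name is "scene" or "top" or "wrist"; returns a dict with "color" (420x560x3 uint8, blue, green, red), "fovy" (degrees; the focal length in pixels is half the picture's height over the tangent of half this angle, whatever the lens; pixels are square), "cx", "cy" (the principal point, pixels), "extrinsics" (4x4, takes a point from camera to world coordinates); the wrist camera has in their place "tool_from_camera" (4x4, takes a point from camera to tool coordinates, whose origin is the TCP and whose axes are the flange's). Camera axes: x right, y up, looking along -z (the intrinsics and any distortion apply to the point x, -y, -z); pixel columns grow to the right and rows downward; lengths in mm; the calibration is good to about 2 mm. A picture is of the moment at which its call begins: read the wrist's pose just before it. There is no depth.
A pose or a line that the arm cannot do raises bot.MotionError and nothing moves.
- bot.job_done(): hands the job in; it is judged then, once.
Trained networks look in the newest picture that a camera, given by its name, has taken for a name from the list of things; names that differ only in an ending like _2 or _b are one class to them, and where a whole thing is asked for, a point or a joint stands for the part that bears it (a point fixed in the world has none). Each returns a list of dicts, best first, with "p" (0 to 1); they miss things now and then, are a little off and sometimes report something else, mostly with a low value. They report only what shows in the picture. A call takes as long as a camera call. They do not tell look-alikes from the thing itself.
- cams.boxes_of(camera, label): "xy" ([column, row] in pixels, amid what is visible of it).
The state is a dict: "time_s": time; "joint_pos": joint angles; "qd": joint speeds; "tau": joint torques, N m; "eef_pos": TCP position; "orientation": TCP orientation; "ft_force": force on the tool from outside, world axes, zero at the start; "wrist_torque": the same for the moment, N m; "finger_gap": finger opening in mm; "finger_force": force on a finger pad.
Only numpy, scipy, OpenCV 4.12 (cv2) and the standard library are available. Lean on these libraries where they do the work, as an engineer would, in place of code of your own. Each camera call takes 0.05 s, during which the arm holds its last target. There are 200 camera calls.

### The job

Put the three open steel vessels away as one nested set: the middle-sized beaker inside the wide dish and the narrow beaker inside the middle-sized one, each standing upright flat on the floor of the vessel round it. Leave the wide dish about where it stands, and lower each beaker to the floor below it rather than letting it drop.

Things in the scene. Friction and masses are not known exactly. Their poses are not given: they have to be found in the camera images.
- wide_dish: Low open round dish of plain steel, straight sides, the widest: 120 mm outside diameter, 50 mm high, wall 3 mm (inside 114 mm), floor 4 mm thick, 0.45 kg. Origin: centre of the underside; z up out of the mouth. Stands upright on the worktop; need not be handled. Bottles up to 75 mm high, tape roll, pen, tubes and cartons near by are bystanders.
- middle_beaker: Open round beaker of plain steel, straight sides, middle size: 68 mm outside diameter, 85 mm high, wall 2.5 mm (inside 63 mm), floor 4 mm thick, about 0.12 kg. Origin: centre of the underside; z up out of the mouth. Starts upright on the worktop; grip across its outside near the top. Standing in the dish its rim is 39 mm above the dish's rim.
- narrow_beaker: Open round tall beaker of plain steel, straight sides, the narrowest: 40 mm outside diameter, 120 mm high, wall 2 mm, floor 4 mm thick, about 0.07 kg. Origin: centre of the underside; z up out of the mouth. Starts upright on the worktop; grip across its outside near the top. Standing in the middle beaker its rim is 39 mm above that one's rim.
Mind the look-alikes: they are no part of the job. Leave any green look-alike of the middle_beaker alone.

How it is judged:
By the outcome, as a careful person would: the job done as asked, in the order asked, and still so for the second after the job is handed in, with the robot touching nothing.
It also fails if it takes over 58 s, if anything falls off the work surface, if the arm or the gripper's body presses on something with over 40 N, if the wrist force passes 120 N, or if a joint passes its speed limit or range.

## Working session

There is one attempt and no reset: what is moved stays moved. The work goes in short steps, each a Python script; the robot and the scene stay as the last script left them, time stands still between calls to the robot, and variables do not carry over. Pictures are saved under pics/ and viewed, at most 10 in all, crops included, and the job is handed in when it is done.

```bash
mkdir -p pics; ls; cat > h.py <<'E'
import numpy as np, cv2
from rig import bot, fingers, kin, sensors, cams
from scipy.spatial.transform import Rotation as R
def cam_pose(c,s=None):
    if "extrinsics" in c: return np.array(c["extrinsics"])
    T=np.eye(4); T[:3,:3]=R.from_euler('xyz',s["orientation"]).as_matrix(); T[:3,3]=s["eef_pos"]
    return T@np.array(c["tool_from_camera"])
def f_of(c): return c["color"].shape[0]/2/np.tan(np.radians(c["fovy"])/2)
def ray(c,xy,z,s=None):
    T=cam_pose(c,s); f=f_of(c)
    d=T[:3,:3]@np.array([(xy[0]-c["cx"])/f,-(xy[1]-c["cy"])/f,-1]); o=T[:3,3]
    return o+d*(z-o[2])/d[2]
E
python3 - <<'E'
from h import *
for n in ("scene","top"):
    c=cams.capture(n); cv2.imwrite(f"pics/{n}0.png",c["color"]); print(n,[k for k in c],c["fovy"],c["cx"],c["cy"],np.round(cam_pose(c),3).tolist())
    for l,z in(("wide_dish",25),("middle_beaker",42),("narrow_beaker",60)):
        for d in cams.boxes_of(n,l): print(l,round(d["p"],2),np.round(d["xy"]),np.round(ray(c,d["xy"],z)))
print(sensors.observe())
E
```

```text
pics
scene ['color', 'fovy', 'cx', 'cy', 'extrinsics'] 49.871191138628625 274.4387992159611 209.15553747544467 [[0.881, 0.215, -0.421, 50.507], [-0.472, 0.44, -0.764, -869.953], [0.021, 0.872, 0.489, 562.458], [0.0, 0.0, 0.0, 1.0]]
wide_dish 0.83 [252. 205.] [474.  15.  25.]
middle_beaker 0.97 [325. 254.] [ 503. -265.   42.]
middle_beaker 0.97 [395. 256.] [ 625. -334.   42.]
narrow_beaker 0.69 [212. 160.] [459. 243.  60.]
top ['color', 'fovy', 'cx', 'cy', 'extrinsics'] 54.15402856364172 282.70162227771783 212.51519225698775 [[0.006, 0.998, -0.055, 472.096], [-0.999, 0.008, 0.031, -6.537], [0.032, 0.055, 0.998, 1086.996], [0.0, 0.0, 0.0, 1.0]]
wide_dish 0.76 [267. 236.] [469.  -1.  25.]
middle_beaker 0.7 [374. 223.] [ 505. -274.   42.]
middle_beaker 0.57 [397. 174.] [ 632. -333.   42.]
narrow_beaker 0.6 [163. 240.] [459. 257.  60.]
{'time_s': 0.4, 'joint_pos': array([ 1.13438674e+00,  3.50794807e-01,  1.65187894e+00,  2.92360703e-05,
        1.13915284e+00, -8.46069229e-02]), 'qd': array([ 0.00057137, -0.00142689,  0.00030669,  0.00045504,  0.00060645,
       -0.00055353]), 'tau': array([-8.06764674e-04, -4.96849608e+01, -2.85217452e+01,  6.98037911e-02,
        2.30171374e-02, -8.73967906e-05]), 'eef_pos': array([189.46727618, 516.25950102, 218.55056683]), 'orientation': array([-3.14136180e+00, -4.62255170e-05,  2.78977775e+00]), 'ft_force': array([-0.25200356,  0.63753215,  0.24368275]), 'wrist_torque': array([0.0417606 , 0.01571187, 0.02972224]), 'finger_force': 0.0, 'finger_gap': 92.986083882696}
```

View pics/scene0.png

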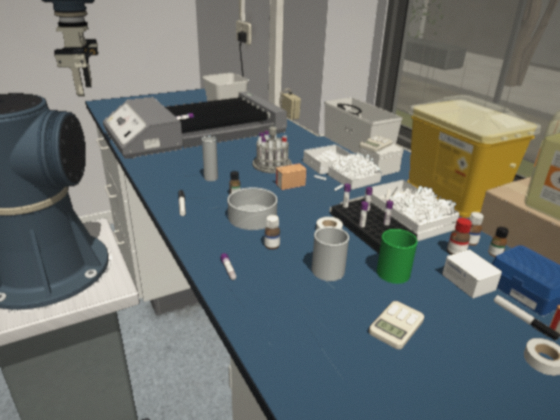

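View pics/top0.png

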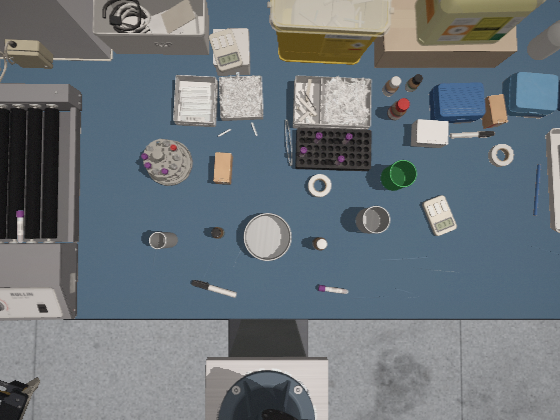

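The scene view shows the dish at (252,205), the steel middle beaker at (330,254), its green look-alike at (397,256) and the narrow beaker at (210,158). The top view agrees: dish (267,237), middle (373,220), green (399,174), narrow (160,240). Next I'll look at each from above with the wrist camera.

```bash
python3 - <<'E'
from h import *
O=[np.pi,0,np.pi/2]
ims=[]
for n,p,z in (("narrow_beaker",(457,245),120),("wide_dish",(469,5),50),("middle_beaker",(503,-270),85)):
    bot.movep([p[0]-60,p[1],280],O); bot.pause(.2)
    s=sensors.observe(); c=cams.capture("wrist"); im=c["color"].copy(); cv2.imwrite(f"pics/w_{n}.png",im)
    for d in cams.boxes_of("wrist",n): print(n,round(d["p"],2),np.round(d["xy"]),np.round(ray(c,d["xy"],z/2,s)),np.round(ray(c,d["xy"],z,s)))
    # project predicted rim
    np.savez(f"{n}.npz",T=cam_pose(c,s),f=f_of(c),cx=c["cx"],cy=c["cy"])
    ims.append(cv2.resize(im,(400,300)))
    print(np.round(cam_pose(c,s),2).tolist(),s["time_s"])
cv2.imwrite("pics/w0.png",np.vstack([np.hstack(ims[:2]),np.hstack([ims[2],0*ims[2]])]))
E
```

```text
narrow_beaker 0.95 [332. 174.] [467. 253.  60.] [456. 264. 120.]
[[1.0, -0.0, 0.0, 396.96], [0.0, 0.96, 0.27, 320.26], [-0.0, -0.27, 0.96, 445.22], [0.0, 0.0, 0.0, 1.0]] 1.9083
wide_dish 0.92 [322. 176.] [472.   5.  25.] [468.   9.  50.]
[[1.0, -0.0, -0.0, 409.38], [0.0, 0.96, 0.27, 80.45], [-0.0, -0.27, 0.96, 445.37], [0.0, 0.0, 0.0, 1.0]] 3.1583
middle_beaker 0.8 [334. 177.] [ 519. -268.   42.] [ 511. -260.   85.]
middle_beaker 0.66 [415. 228.] [ 633. -339.   42.] [ 613. -324.   85.]
[[1.0, -0.0, -0.0, 443.48], [0.0, 0.96, 0.27, -194.37], [-0.0, -0.27, 0.96, 445.66], [0.0, 0.0, 0.0, 1.0]] 4.5333
```

View pics/w0.png

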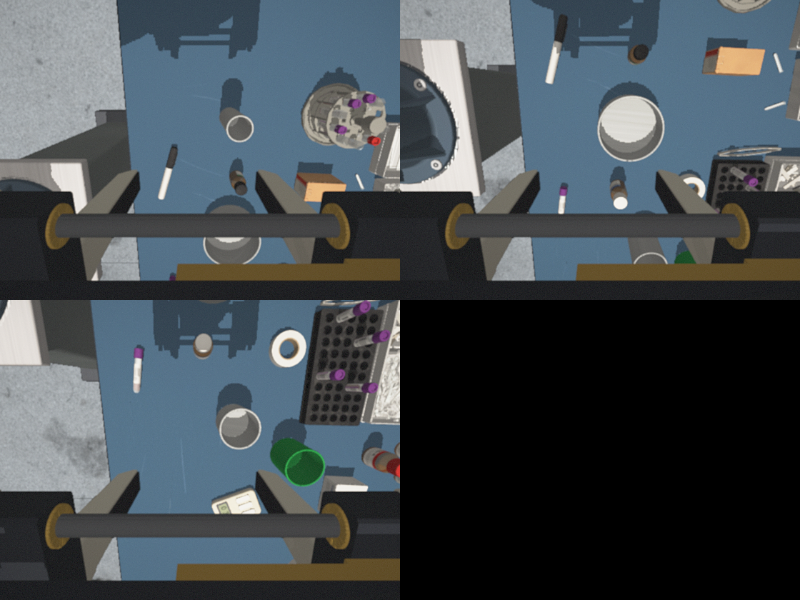

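The wrist views show the narrow rim at about (335,179), the dish rim at (323,179) and the middle rim at (335,179) in full-resolution pixels. The green look-alike is off to the right in the third view. I'll refine by matching the projected known rim circle to the bright rim.

```bash
cat >> h.py <<'E'
def proj(k,P):
    q=(P-k["T"][:3,3])@k["T"][:3,:3]
    return np.stack([k["cx"]-k["f"]*q[:,0]/q[:,2],k["cy"]+k["f"]*q[:,1]/q[:,2]],1)
def rimfit(im,k,r,z,xy,span=20):
    g=cv2.GaussianBlur(cv2.cvtColor(im,cv2.COLOR_BGR2GRAY),(3,3),0).astype(np.float32)
    a=np.linspace(0,2*np.pi,180,endpoint=False); best=(-1e9,)
    def val(x,y,rr):
        p=proj(k,np.stack([x+rr*np.cos(a),y+rr*np.sin(a),0*a+z],1)).astype(np.float32)
        return cv2.remap(g,p[:,:1],p[:,1:],1).ravel()
    for x in np.arange(xy[0]-span,xy[0]+span+.1,1):
        for y in np.arange(xy[1]-span,xy[1]+span+.1,1):
            v=np.mean(val(x,y,r-1.2))-.5*np.mean(val(x,y,r+3))-.5*np.mean(val(x,y,r-5))
            if v>best[0]: best=(v,x,y)
    return best
E
python3 - <<'E'
from h import *
for n,r,z,px in (("narrow_beaker",20,120,(335,179)),("wide_dish",60,50,(323,179)),("middle_beaker",34,85,(335,179))):
    k=np.load(n+".npz"); im=cv2.imread(f"pics/w_{n}.png")
    d=k["T"][:3,:3]@np.array([(px[0]-k["cx"])/k["f"],-(px[1]-k["cy"])/k["f"],-1]); o=k["T"][:3,3]; g=o+d*(z-o[2])/d[2]
    print(n,np.round(g),rimfit(im,k,r,z,g))
E
```

```text
narrow_beaker [459. 258. 120.] (np.float32(83.99993), np.float64(459.8497092820686), np.float64(257.2089037057225))
wide_dish [469.   5.  50.] (np.float32(69.616646), np.float64(469.34151748469367), np.float64(2.0441169194354387))
middle_beaker [ 512. -263.   85.] (np.float32(77.30815), np.float64(513.3751754209504), np.float64(-265.23094557068976))
```

```bash
cat > go.py <<'E'
from h import *
O=[np.pi,0,np.pi/2]
def pick(x,y,z,lift,opening):
    bot.movep([x,y,z+60],O); fingers.set_gripper(opening)
    hit=bot.move_linear([x,y,z],speed=80,until_force=8)
    fingers.set_gripper(0,25); s=sensors.observe(); print("hit",hit,"gap",s["finger_gap"],s["finger_force"])
    bot.move_linear([x,y,lift],speed=150)
    print("lifted",sensors.observe()["finger_gap"])
def place(x,y,z,lift,opening,top):
    bot.move_linear([x,y,lift],speed=250)
    bot.move_linear([x,y,z+8],speed=120); bot.pause(.3)
    t=bot.move_linear([x,y,z-5],speed=15,until_force=3)
    s=sensors.observe(); print("touch",t,s["eef_pos"],s["ft_force"],s["finger_gap"])
    fingers.set_gripper(opening); bot.pause(.2)
    bot.move_linear([x,y,top],speed=150)
    print(sensors.observe()["time_s"])
E
python3 - <<'E'
from go import *
pick(512,-265,57,175,93)
s=sensors.observe(); print(s["ft_force"])
place(469,2,61,175,85,200)
bot.movep([400,0,280],O); bot.pause(.2)
s=sensors.observe(); c=cams.capture("wrist"); cv2.imwrite("pics/w_mid.png",c["color"])
k=dict(T=cam_pose(c,s),f=f_of(c),cx=c["cx"],cy=c["cy"])
print("mid",rimfit(c["color"],k,34,89,(469,2))); print("dish",rimfit(c["color"],k,60,50,(469,2)))
t=cams.capture("top"); cv2.imwrite("pics/top1.png",t["color"])
print(s["time_s"])
E
```

```text
hit False gap 67.86630716126349 25.000101691111922
lifted 68.18013537435151
[-0.35884462 -0.4922165  -1.28606549]
touch True [469.09338973   2.06099553  61.07133425] [1.45238141 0.39609705 3.54661187] 68.02119833608607
12.9083
mid (np.float32(70.30429), np.float64(470.0), np.float64(2.0))
dish (np.float32(77.34323), np.float64(469.0), np.float64(2.0))
13.6083
```

View pics/w_mid.png

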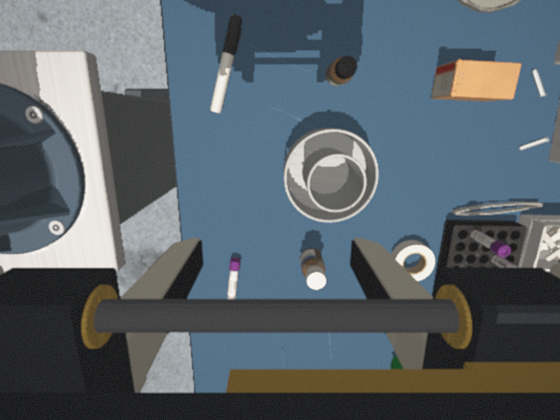

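The middle beaker stands centred in the dish, with its rim around (335,183) and the dish rim around (331,175). Next is the narrow beaker.

```bash
python3 - <<'E'
from go import *
pick(459.5,257.5,92,225,75)
place(469.5,2,100,225,60,230)
bot.movep([400,0,300],O); bot.pause(.2)
s=sensors.observe(); c=cams.capture("wrist")
k=dict(T=cam_pose(c,s),f=f_of(c),cx=c["cx"],cy=c["cy"])
for n,r,z in(("nar",20,128),("mid",34,89),("dish",60,50)): print(n,rimfit(c["color"],k,r,z,(469,2)))
bot.movep([300,300,300],O); t=cams.capture("scene")
a=cv2.resize(c["color"][80:290,190:470],None,fx=1.4,fy=1.4); b=cv2.resize(t["color"][120:270,160:360],(392,294))
cv2.imwrite("pics/fin.png",np.hstack([a,b])); print(sensors.observe()["time_s"])
E
```

```text
hit False gap 39.42951894849696 24.999797721393406
lifted 39.324680355174955
touch True [469.3454758    1.96520554  99.9476191 ] [-1.9505155   0.31322706  6.1546985 ] 39.23516212221701
22.8333
nar (np.float32(86.89342), np.float64(470.0), np.float64(1.0))
mid (np.float32(64.2299), np.float64(469.0), np.float64(2.0))
dish (np.float32(78.6038), np.float64(469.0), np.float64(2.0))
24.8083
```

View pics/fin.png

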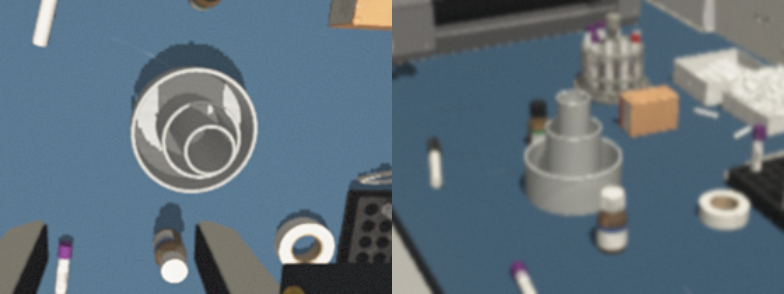

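Both views show the three vessels nested upright and concentric, around crop pixels (200,135) and (572,150), with the bystanders untouched.

```bash
python3 -c "
from rig import bot
print(bot.job_done())"
```

```text
the job is handed in; nothing more can be done
None
```

The job is handed in: the narrow beaker stands upright in the middle beaker and that one in the wide dish, both lowered until they touched at floor height, with the dish where it was and about 25 s used.

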